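# Stretch the tremolo spring onto its claw post with the spring puller

## Robot

A 6-joint arm with a two-finger parallel gripper is mounted at the origin on the work surface. World frame = base frame: x ahead of the robot, y to its left, z up, the work surface at z = 0. Lengths are in m, angles in rad, forces in N, time in s.
With the tool pointing down it reaches from about 0.375 to 0.9 m from the base axis. Payload 3.1 kg.
Tool frame: the origin (TCP) lies between the finger pads; the fingertips stand manip.finger_overhang ahead of it and the grasp point (between the pads) lies 5 mm behind it (manip.finger_overhang is the distance from the TCP to the fingertips, in m); z points along the fingers, y is the line along which they close (so a half turn about z gives the same grasp; the last joint's range is limited). The gripper opens to 85 mm and grips with 20 to 120 N. Pads are 22 mm wide; open, the fingers measure 114 mm over their backs; the gripper's body (76 mm by 85 mm) begins 54 mm behind the grasp point. The pads swing forward as they close: fully open they stand 13 mm farther back than shut.
Start: joints at [0.955, 0.527, 1.433, -0, 1.181, -0.178], TCP at [0.265, 0.566, 0.245] pointing down, gripper open.
Joint ranges: [-3.08, 3.08], [-0.75, 2.2], [0.22, 2.44], [-1.43, 4.57], [0, 2.65], [-2.85, 2.85]. Speed limits (rad/s): [2.79, 2.79, 3.14, 3.14, 3.14, 3.14].

## Interface

Orientations are given as a unit quaternion [x, y, z, w].
In Python, from station import manip gives the robot as it stands.
- The arm moves only by the tool drive_tool, never from a script. Its argument "plan" is a list of rows, each a list of 7 numbers: the shift along the tool's x, y, z in m, then the turn, a rotation vector about the tool's x, y, z in degrees, then the opening, from -1 (shut) to 1 (fully open). In form: [[x, y, z, wx, wy, wz, gripper], ...]. A call has 1 to 10 rows; each row shifts and turns the commanded pose from where the row before left it, along the tool's axes as they then stand; what a row does not reach is not made up. A row lasts 1/10 s, in which the tool goes at most 50 mm and 8.59 degrees, less where a joint would pass 70% of its speed; a pose out of reach is approached as far as the arm can. A call is refused whole if a number of a shift passes 0.05 or a number of a turn 8.59, either way. A call with a gripper value outside its range is refused whole. The fingers move at their own pace and stop on an object; "newtons" is the grip in N (left out, the last holds). Time passes only in rows, so rows that do not move let the fingers close. It gives the time, the measured TCP pose, the force, the opening and the grip force at its end, in the units of the state.
- manip.sense(): the state, without advancing time (a new reading comes with each control period).
- manip.snapshot(name): name is "side" or "top" or "wrist"; returns a dict with "image" (384x512x3 uint8, red, green, blue), "z_map" (384x512 float32, m along the optical axis (not along the pixel's ray), 0 where there is no reading), "fov_y" (degrees; the focal length in pixels is half the picture's height over the tangent of half this angle, whatever the lens; pixels are square), "cx", "cy" (the principal point, pixels), "k1" (the pictures are not rectified: a ray, as slopes to the right and down, at radius r is drawn at 1 + k1 r^2 times it, then the intrinsics apply), "extrinsics" (4x4, takes a point from camera to world coordinates); the wrist camera has in their place "mount" (4x4, takes a point from camera to tool coordinates, whose origin is the TCP and whose axes are the flange's). Camera axes: x right, y up, looking along -z (the intrinsics and any distortion apply to the point x, -y, -z); pixel columns grow to the right and rows downward; lengths in m; the calibration is good to about 2 mm. A picture is of the moment at which its call begins: read the wrist's pose just before it.
- manip.sign_off(): hands the job in; it is judged then, once.
The state is a dict: "t": time; "q": joint angles; "qd": joint speeds; "tau": joint torques, N m; "tcp_pos": TCP position; "tool_rot": TCP orientation; "force": force on the tool from outside, world axes, zero at the start; "ft_torque": the same for the moment, N m; "finger_gap": opening from 0.0 (shut) to 1.0 (fully open); "gripper_force": force on a finger pad.
Only numpy, scipy, OpenCV 4.12 (cv2) and the standard library are available. Lean on these libraries where they do the work, as an engineer would, in place of code of your own. Each camera call takes 0.05 s, during which the arm holds its last target. There are 200 camera calls.

## Task

Take the spring puller from its stand and use it to lift and stretch the loose tremolo spring's hook end over the free anchor post, lower it until the hook is fully down in the groove behind the post, and ease it back so that the post alone holds the spring. The anchor has been shifted along its slot, so feel for the post, and be gentle: never load the spring with more than 18 N (11 or 12 is plenty), and touch it with the puller only, not the fingers. Then hang the puller back upright in its stand and leave the other things on the counter where they are.

Things in the scene. Friction and masses are not known exactly. Their poses are not given: they have to be found in the camera images.
- bed: Fixed tremolo set-up bed: wood board 216 (x) x 100 (y) x 8 mm, origin under its centre, z up. Local +x is the pull direction, from the 42 mm tall sustain block (-x end) to two small steel anchors. Two springs lie along x, axes 30 mm above the counter: the one at y = -34 mm is already on its post (leave it); the one at y = +26 mm is loose at its +x end: fit this one on the post at y = +26 mm.
- spring_eye (a point): Centre of the flat rectangular wire eye at the loose spring's end: 30 mm above the counter, local x = 14.5, y = 26 mm of the bed; axes as the bed's. Wire 4 mm thick, opening 24 (x) x 14 mm (y), free below down to the board at 8 mm. The pivot is 98.5 mm behind it, so the eye can be lifted (about 1.5 N returns it to level), gives 5 mm sideways and can be pulled along +x.
- hook_tip (a point): Lower edge of the hook's inner face, 38 mm ahead (+x) of the eye's centre, 10 mm below it. The hook is a nose with a lip bent down, 4 mm thick, 14 mm wide. The post: upright pin, 8 mm diameter, top 27 mm high, its near side 0 to 14 mm ahead of the resting lip's outer face (not measured; pulled level, the lip strikes it). Behind it a groove 7 mm wide, then a shoulder as high as the post.
- spring_stretch (a joint): Stretch of the spring in m: 0 relaxed, 0.012 to 0.026 when on the post (as the anchor stands), 0.030 hard end stop. Pull is 2 N at 0 plus 0.35 N per mm: 6.2 N at 12 mm, 11.1 N at 26 mm. From the lip touching the post's near side to its lying free in the groove is 12 to 15 mm of further stretch, with the hook lifted 8 mm or more (12 to 14 is good) to pass over.
- spring_lift (a joint): Upward tilt of the spring about its pivot in rad: 0 level and fully down (also when properly seated), at most 0.30; about 0.05 when the lip rests on the post or the shoulder.
- puller: Spring puller, about 90 g. Origin: underside of the foot on the shank's axis; z up. Shank 7 mm diameter; at its bottom a toe, 6 mm thick and wide, reaches 10 mm to +x of the axis: it goes down through the eye, then under the eye's far (+x) bar. Brass collar 20 (x) x 34 mm, z = 40 to 46; wooden handle 18 (x) x 32 mm up to z = 102. Grip firmly across the 18 mm (fingers at +x and -x).
- stand: Fixed wooden stand, 85 x 75 x 48 mm, origin under its centre, axes as the hanging puller's. A slot right through it, 26 mm along x (centre x = +3.5 mm) by 15 mm along y (centre y = 0), takes shank and toe; the collar rests on the top, the puller's origin then being 8 mm above the counter at local x = y = 0.
- pick_case: Walnut pick case 85 x 75 x 24 mm, loose, origin under its centre; not to be disturbed.
- tremolo_arm: Chrome tremolo arm with a white tip, 180 mm long, lying at the back; not to be disturbed.
- tuning_key: Brass tuning key, 53 mm long; not to be disturbed.
- pick_stack: Stack of horn picks, 16 mm high; not to be disturbed.
- pickup_cover: Cream pickup cover, 84 x 18 x 16 mm; not to be disturbed.
- polish_bottle: Amber polish bottle, 100 mm tall, 44 mm in diameter; not to be disturbed.
There are look-alikes about, which are no part of the job. What is shaped like the bed but turquoise is not meant.

How it is judged:
On the way, in this order (a step that is already met when the one before it is completed fails the run):
1. the puller holds the spring stretched and lifted (value of joint spring_stretch above 0.0115 m and value of joint spring_lift above 0.04 rad and contact force between puller and spring_stretch above 3 N), for 0.1 s.
2. the hook is fully down behind the post, which alone holds the spring (value of joint spring_stretch above 0.01 m and value of joint spring_lift below 0.02 rad and contact force between spring_stretch and bed above 3 N and contact force between puller and spring_stretch below 0.2 N), for 0.2 s.
At the end, for the whole second after the job is handed in: The spring's hook is fully down in the groove (lift under 0.02 rad) and the post holds the spring stretched (by more than 10 mm, bearing on it with over 3 N); the puller hangs upright and still in its stand, its foot within 14 mm of the stand's centre and no more than 6 mm above its hanging height (value of joint spring_stretch above 0.01 m and value of joint spring_lift below 0.02 rad and contact force between spring_stretch and bed above 3 N and horizontal distance between puller and stand below 0.014 m and height (world z) of puller below 0.014 m and angle between puller's own z axis and vertical below 0.12 rad and linear speed of puller below 0.02 m/s); the robot touches nothing.
It fails at once if the puller loads the spring with more than 18 N (contact force between puller and spring_stretch above 18 N).
It fails at once if the fingers touch the spring (contact force between the fingers and spring_lift above 0.3 N).
It fails at once if another thing on the counter is moved more than 20 mm (distance of any of pick_case, tremolo_arm, tuning_key, pick_stack, pickup_cover, polish_bottle from where it was at the start of the episode above 0.02 m).
It also fails if it takes over 67 s, if anything falls off the work surface, if the arm or the gripper's body presses on something with over 40 N, if the wrist force passes 120 N, or if a joint passes its speed limit or range.

## Working session

There is one attempt and no reset: what is moved stays moved. The work goes in short steps, Python scripts to look and compute and a tool call to move; the robot and the scene stay as the last step left them, time stands still between calls to the robot, and variables do not carry over. Pictures are saved under pics/ and viewed, at most 10 in all, crops included, and the job is handed in when it is done.

Besides the shell and the picture viewer there is one more tool, called after "Call:" as name(argument=value, ...) on one line, values as JSON. drive_tool: Moves the arm, as the interface text tells. Its arguments: {"type":"object","properties":{"plan":{"type":"array"},"newtons":{"type":"number"}},"required":["plan"]}

```bash
ls; mkdir -p pics
cat > h.py <<'E'
import numpy as np, cv2
from station import manip
from scipy.spatial.transform import Rotation as R
def snap(n):
    s=manip.sense(); d=manip.snapshot(n)
    if n=="wrist":
        T=np.eye(4);q=s["tool_rot"];T[:3,:3]=R.from_quat(q).as_matrix();T[:3,3]=s["tcp_pos"];d["E"]=T@np.array(d["mount"])
    else: d["E"]=np.array(d["extrinsics"])
    h=d["image"].shape[0];d["f"]=h/2/np.tan(np.radians(d["fov_y"])/2)
    return d
def ray(d,u,v):
    K=np.array([[d["f"],0,d["cx"]],[0,d["f"],d["cy"]],[0,0,1.]])
    p=cv2.undistortPointsIter(np.array([[[u,v]]],float),K,np.array([d["k1"],0,0,0,0.]),None,None,(3,50,1e-10))[0,0]
    return d["E"][:3,3], d["E"][:3,:3]@np.array([p[0],-p[1],-1.])
def onz(d,u,v,z):
    o,r=ray(d,u,v); return o+r*(z-o[2])/r[2]
def dep(d,u,v):
    o,r=ray(d,u,v); return o+r*float(d["z_map"][int(round(v)),int(round(u))])
def proj(d,P):
    c=np.linalg.inv(d["E"])@np.r_[P,1]; x=np.array([c[0],-c[1]])/-c[2]; x*=1+d["k1"]*(x@x)
    return x*d["f"]+[d["cx"],d["cy"]]
def tri(obs):
    A=np.zeros((3,3));b=np.zeros(3)
    for d,u,v in obs:
        o,r=ray(d,u,v); r=r/np.linalg.norm(r);M=np.eye(3)-np.outer(r,r);A+=M;b+=M@o
    return np.linalg.solve(A,b)
def save(d,name,crop=None,sc=1):
    im=d["image"]
    if crop: a,b,c,e=crop; im=im[b:e,a:c]
    im=cv2.resize(im,None,fx=sc,fy=sc,interpolation=cv2.INTER_CUBIC); cv2.imwrite("pics/"+name,im[:,:,::-1])
E
cat > a.py <<'E'
from h import *
import pickle
np.set_printoptions(precision=4,suppress=True)
a=snap("top");b=snap("side");pickle.dump((a,b),open("ab.pkl","wb"))
save(a,"top.png",sc=1.5);save(b,"side.png",sc=1.5)
print(a["E"],b["E"],a["f"],a["k1"],manip.sense(),manip.finger_overhang)
E
python3 a.py
```

```text
pics
[[-0.0287  0.9967 -0.0757  0.4194]
 [-0.9995 -0.0274  0.0183  0.0042]
 [ 0.0162  0.0762  0.997   0.9169]
 [ 0.      0.      0.      1.    ]] [[ 0.743   0.3889 -0.5447 -0.1179]
 [-0.6691  0.4467 -0.5939 -0.6686]
 [ 0.0123  0.8058  0.5921  0.7222]
 [ 0.      0.      0.      1.    ]] 357.5798465394977 -0.02966105989281877 {'t': 0.1, 'q': array([ 0.9545,  0.5284,  1.4337, -0.    ,  1.1814, -0.1785]), 'qd': array([ 0.0015, -0.0029, -0.0032,  0.0003,  0.0014, -0.0009]), 'tau': array([ -0.0001, -44.3301, -17.8587,  -0.0002,   0.0039,   0.    ]), 'tcp_pos': array([0.2646, 0.5656, 0.2445]), 'tool_rot': array([ 0.2171,  0.9761, -0.0009, -0.0004]), 'force': array([ 0.0847,  0.0344, -0.0704]), 'ft_torque': array([-0.0175, -0.0137,  0.0532]), 'gripper_force': 0.0, 'finger_gap': 1.0013759822024755} 0.014
```

View pics/top.png

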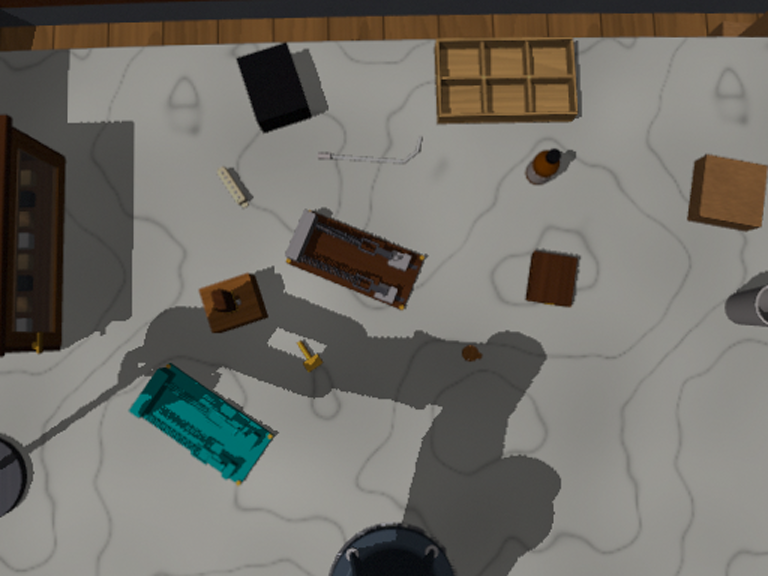

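View pics/side.png

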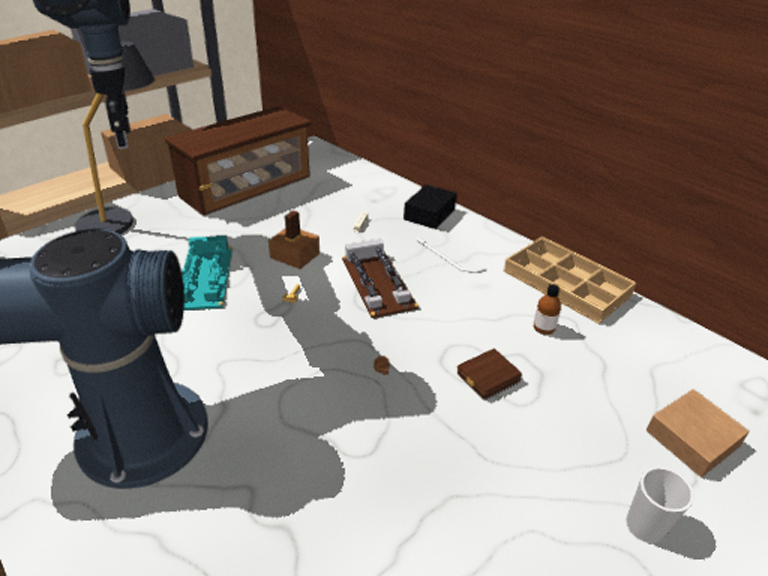

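The picture shows the wooden bed at top.png (355,258), with its sustain block upper left and its anchors lower right. The turquoise look-alike is at (200,425). The stand with the puller is at (233,303), and the pick case is at (553,278). In the bed, the upper spring is local +y.

```bash
cat > b.py <<'E'
from h import *
import pickle
np.set_printoptions(precision=4,suppress=True)
a,b=pickle.load(open("ab.pkl","rb"))
for n,u,v in [("bedc",355,258),("blkUL",313,211),("blkLL",288,260),("anchR-up",425,257),("anchR-low",402,306),("stand",252,290),("handle",222,297),("key",308,355),("case",553,278)]:
    print(n,dep(a,u/1.5,v/1.5))
for n,u,v in [("handleTop",292,215),("standmid",290,252)]: print(n,dep(b,u/1.5,v/1.5))
E
python3 b.py
```

```text
bedc [0.5539 0.0464 0.0068]
blkUL [0.6366 0.1163 0.0099]
blkLL [0.5528 0.16   0.0113]
anchR-up [ 0.5536 -0.0742 -0.0015]
anchR-low [ 0.4693 -0.0313  0.0106]
stand [0.4998 0.2124 0.0493]
handle [0.4848 0.2428 0.111 ]
key [0.3914 0.1288 0.0115]
case [ 0.5085 -0.2867  0.0252]
handleTop [0.4763 0.2441 0.1075]
standmid [0.4495 0.2227 0.0344]
```

Call:
drive_tool(plan=[[-0.037, -0.023, -0.009, 0, 0, 0, 1], [-0.037, -0.023, -0.009, 0, 0, 0, 1], [-0.037, -0.023, -0.009, 0, 0, 0, 1], [-0.037, -0.023, -0.009, 0, 0, 0, 1], [-0.037, -0.023, -0.009, 0, 0, 0, 1], [-0.037, -0.023, -0.009, 0, 0, 0, 1], [-0.037, -0.023, -0.009, 0, 0, 0, 1], [-0.037, -0.023, -0.009, 0, 0, 0, 1], [-0.037, -0.023, -0.009, 0, 0, 0, 1], [-0.037, -0.023, -0.009, 0, 0, 0, 1]])

```text
t: 1.1
tcp_pos: [0.5029, 0.1992, 0.3353]
tool_rot: [0.217, 0.976, -0.0, -0.0]
force: [0.4, -0.0, -1.1]
finger_gap: 1.0
gripper_force: 0.0
```

```bash
cat > c.py <<'E'
from h import *
import pickle
np.set_printoptions(precision=4,suppress=True)
w=snap("wrist");s=manip.sense();print(s["t"],s["tcp_pos"],s["tool_rot"],s["q"],"\n",w["mount"],w["f"],w["k1"])
pickle.dump(w,open("w1.pkl","wb"));save(w,"w1.png",sc=1.5)
E
python3 c.py
```

```text
1.15 [0.5083 0.1939 0.337 ] [ 0.2194  0.9756 -0.0016  0.0038] [ 0.1621  0.3172  1.52   -0.0061  1.2985 -0.9647] 
 [[-0.0005  0.9547  0.2974  0.0759]
 [ 1.      0.0006 -0.0002  0.0003]
 [-0.0003  0.2974 -0.9547 -0.1286]
 [ 0.      0.      0.      1.    ]] 339.1364961020406 -0.08777313476470859
```

View pics/w1.png

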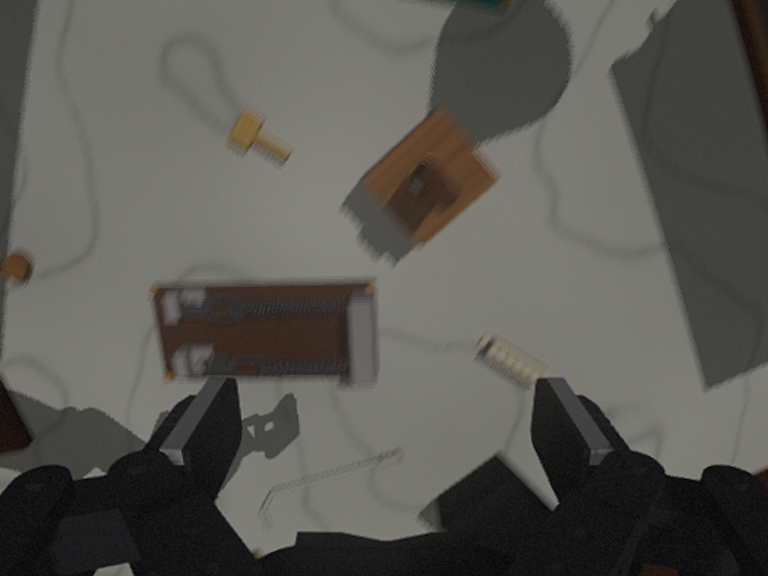

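The wrist view shows the stand with the puller at w1 (430,185). The bed is at (265,330), with anchors at left and block at right, and the key is at (258,138). I'll move closer over the stand.

Call:
drive_tool(plan=[[0.005, 0.011, 0.029, 0, 0, 0, 1], [0.005, 0.011, 0.029, 0, 0, 0, 1], [0.005, 0.011, 0.029, 0, 0, 0, 1], [0, 0, 0, 0, 0, 0, 1], [0, 0, 0, 0, 0, 0, 1], [0, 0, 0, 0, 0, 0, 1]])

```text
t: 1.75
tcp_pos: [0.5038, 0.2371, 0.2498]
tool_rot: [0.217, 0.976, 0.0, 0.001]
force: [0.2, 0.3, 0.5]
finger_gap: 1.003
gripper_force: 0.0
```

```bash
cat > c.py <<'E'
from h import *
import pickle,sys
np.set_printoptions(precision=4,suppress=True)
n=sys.argv[1]
w=snap("wrist");s=manip.sense();print(s["t"],s["tcp_pos"],s["tool_rot"],s["q"])
pickle.dump(w,open(n+".pkl","wb"));save(w,n+".png",sc=1.5)
E
python3 c.py w2
```

```text
1.8 [0.504  0.2371 0.25  ] [0.2172 0.9761 0.0006 0.0015] [ 0.2392  0.429   1.602  -0.0002  1.1073 -0.8935]
```

View pics/w2.png

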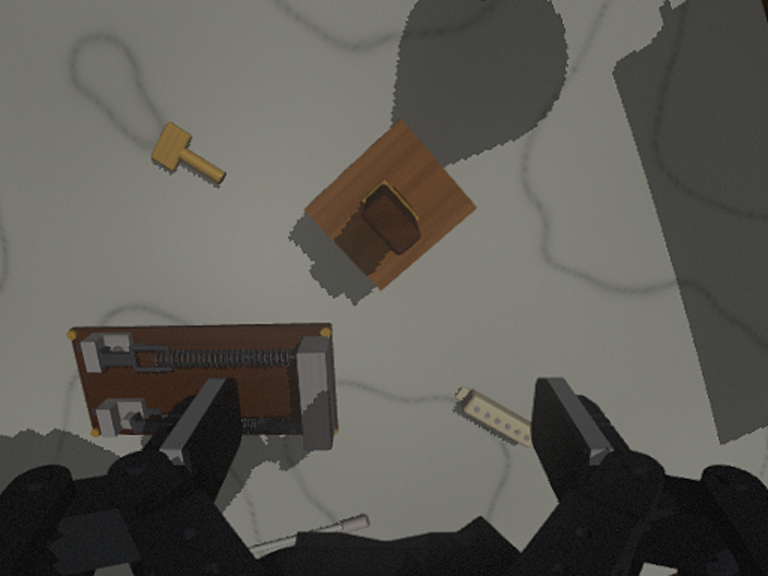

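Clear view in w2: the stand's corners are at (402,120), (477,208), (380,290) and (305,210), and the handle is at (392,217). In the bed, the upper spring at (225,358) is the seated one, and the lower one near (150,415) is the loose one. Next is an enlarged crop to find the slot and the toe side.

```bash
cat > d.py <<'E'
from h import *
import pickle
np.set_printoptions(precision=4,suppress=True)
w=pickle.load(open("w2.pkl","rb"))
im=w["image"][75:200,195:325].astype(float)
im=np.clip((im/255)**0.5*255*1.0,0,255).astype(np.uint8)
cv2.imwrite("pics/w2c.png",cv2.resize(im,None,fx=4.6,fy=4.6,interpolation=cv2.INTER_CUBIC)[:,:,::-1])
hsv=cv2.cvtColor(w["image"],cv2.COLOR_RGB2HSV)
m=((hsv[...,1]>90)).astype(np.uint8)*255
m[:, :190]=0; m[200:]=0;m[:,330:]=0
c=max(cv2.findContours(m,0,2)[0],key=cv2.contourArea);r=cv2.minAreaRect(c);print(r)
for p in cv2.boxPoints(r): print(p,onz(w,*p,0.048))
cc=onz(w,*r[0],0.048);print("stand c by plane",cc)
for u,v in [(402,130),(465,208),(380,280),(330,205),(410,225),(385,200),(395,225)]: print(u,v,dep(w,u/1.5,v/1.5))
E
python3 d.py
```

```text
((261.04052734375, 137.2432403564453), (77.92369079589844, 88.45639038085938), 46.84760665893555)
[202.1268 139.0686] [0.4574 0.2003 0.048 ]
[266.659   78.5696] [0.4327 0.281  0.048 ]
[319.9543 135.4179] [0.503  0.3059 0.048 ]
[255.422  195.9168] [0.5324 0.2225 0.048 ]
stand c by plane [0.4804 0.2531 0.048 ]
402 130 [0.4399 0.279  0.049 ]
465 208 [0.5019 0.2958 0.0479]
380 280 [0.5227 0.2247 0.0474]
330 205 [0.4628 0.2171 0.048 ]
410 225 [0.4856 0.2607 0.1082]
385 200 [0.4676 0.2543 0.1098]
395 225 [0.482  0.2535 0.1093]
```

View pics/w2c.png

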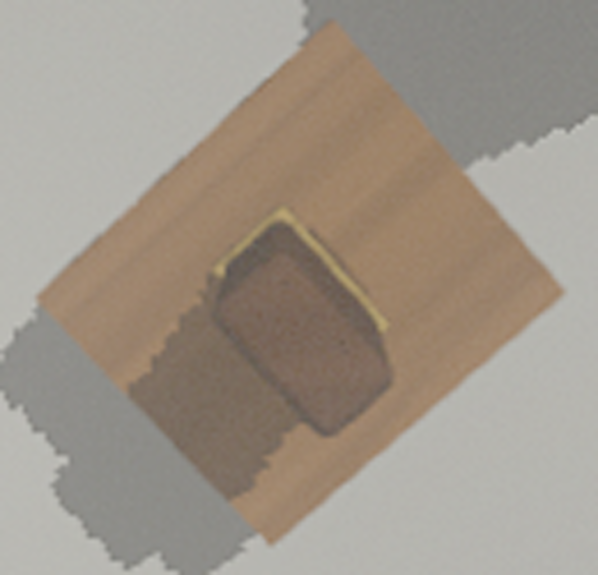

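The crop shows stand wood right beside the collar's upper-right edge, at crop (380,320). The slot's long end must therefore lie lower left, behind the handle in the shadow. I'll move over the bed, which also gives the second view of the stand.

Call:
drive_tool(plan=[[-0.029, -0.033, 0, 0, 0, 0, 1], [-0.029, -0.033, 0, 0, 0, 0, 1], [-0.029, -0.033, 0, 0, 0, 0, 1], [-0.029, -0.033, 0, 0, 0, 0, 1], [-0.029, -0.033, 0, 0, 0, 0, 1], [0, 0, 0, 0, 0, 0, 1], [0, 0, 0, 0, 0, 0, 1], [0, 0, 0, 0, 0, 0, 1]])

```text
t: 2.6
tcp_pos: [0.564, 0.0268, 0.2491]
tool_rot: [0.217, 0.976, 0.0, 0.0]
force: [-0.6, 0.5, 0.1]
finger_gap: 1.004
gripper_force: 0.0
```

```bash
sed -i 's/save(w,n+".png",sc=1.5)/w["image"]=np.clip((w["image"]\/255.)**0.6*255,0,255).astype(np.uint8);save(w,n+".png",sc=1.5)/' c.py; python3 c.py w3
```

```text
2.65 [0.5639 0.0272 0.2489] [0.2166 0.9763 0.0002 0.0002] [-0.1498  0.4416  1.5827  0.0004  1.1168 -1.2841]
```

View pics/w3.png

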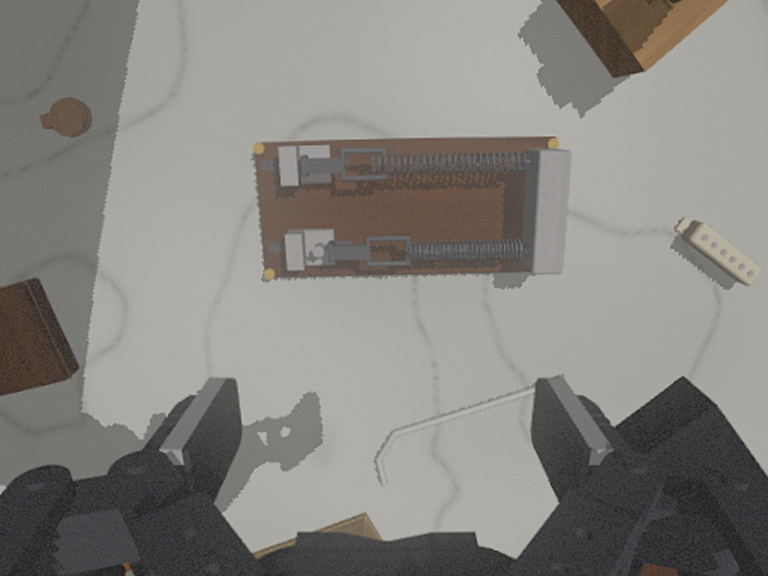

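The loose spring is the lower one: its eye is at w3 (388,251), its nose tip near (332,252), and the free post at (319,252). The seated spring is the upper one, with its eye at (364,165). Now a confirming crop, with the stand as an inset.

```bash
cat > e.py <<'E'
from h import *
import pickle
np.set_printoptions(precision=4,suppress=True)
w=pickle.load(open("w3.pkl","rb"))
A=cv2.resize(w["image"][88:190,168:384],None,fx=3.6,fy=3.6,interpolation=cv2.INTER_CUBIC)
B=cv2.resize(w["image"][0:50,350:490],None,fx=4,fy=4,interpolation=cv2.INTER_CUBIC)
o=np.zeros((A.shape[0]+B.shape[0],A.shape[1],3),np.uint8);o[:A.shape[0]]=A;o[A.shape[0]:,:B.shape[1]]=B
print(o.shape);cv2.imwrite("pics/w3c.png",o[:,:,::-1])
E
python3 e.py
```

```text
(567, 778, 3)
```

View pics/w3c.png

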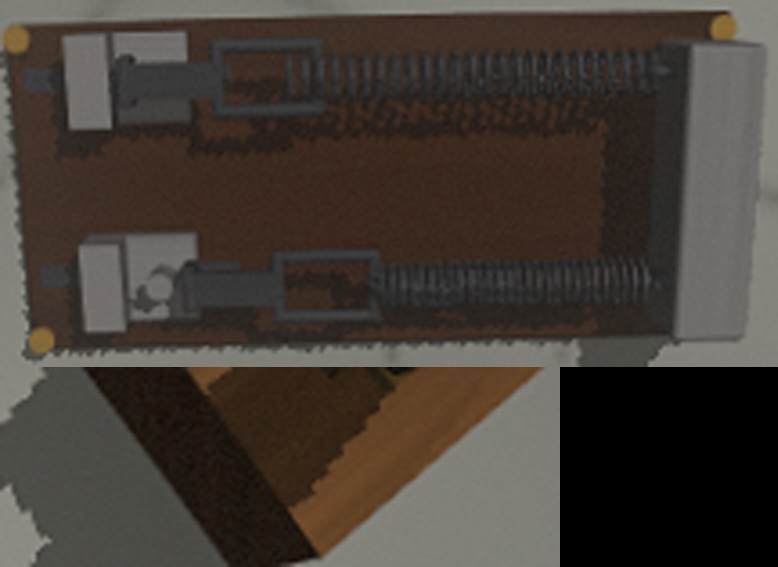

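```bash
cat > f.py <<'E'
from h import *
import pickle
np.set_printoptions(precision=4,suppress=True)
a,b=pickle.load(open("ab.pkl","rb"));w2=pickle.load(open("w2.pkl","rb"));w=pickle.load(open("w3.pkl","rb"))
print("handle top plane",onz(w2,260.2,148.9,.11),"tri",tri([(w2,260.2,148.9),(a,222/1.5,297/1.5)]),"tri side",tri([(w2,260.2,148.9),(b,292/1.5,214/1.5)]))
c=lambda x,y:(168+x/3.6,88+y/3.6)
S=[onz(w,*c(*p),.009) for p in [(15,40),(722,27),(41,340)]];print("screws",S)
for p,q in [(0,1)]:
    d=S[p]-S[q];print("yaw x",np.degrees(np.arctan2(d[1],d[0])),np.linalg.norm(d))
d=S[2]-S[0];print("yaw y-90",np.degrees(np.arctan2(d[1],d[0]))-90,np.linalg.norm(d))
print("board centre from screws",(S[1]+S[2])/2)
E1=onz(w,*c(327.5,286),.032);print("eye",E1)
P=[onz(w,*c(*p),.032) for p in [(277,254),(277,319),(379,254),(379,319)]];print(np.array(P))
print("eye far bar depth",[dep(w,*c(*p)) for p in [(281,286),(375,286),(330,256),(330,316)]])
print("post top",dep(w,*c(160,285)),onz(w,*c(160,287),.027),"lip",onz(w,*c(183,288),.032))
# eye centre from top view by projecting
print("top px of eye",proj(a,E1), "side",proj(b,E1))
g=cv2.cvtColor(w["image"],cv2.COLOR_RGB2GRAY);
yaw=np.radians(-113.7);ex=np.array([np.cos(yaw),np.sin(yaw),0]);ey=np.array([-ex[1],ex[0],0]);
for s in S+[E1]+P: r=s-E1; print("bed-rel eye mm",1e3*r@ex,1e3*r@ey)
E
python3 f.py
```

```text
handle top plane [0.48   0.2516 0.11  ] tri [0.4856 0.2502 0.0846] tri side [0.4809 0.2512 0.1052]
screws [array([ 0.4683, -0.0273,  0.009 ]), array([0.553 , 0.1634, 0.009 ]), array([ 0.5524, -0.0645,  0.009 ])]
yaw x -113.95987601761139 0.20864701410922445
yaw y-90 -113.86235146209397 0.09194829890756744
board centre from screws [0.5527 0.0494 0.009 ]
eye [0.57   0.0267 0.032 ]
[[0.5553 0.0175 0.032 ]
 [0.5727 0.0091 0.032 ]
 [0.5677 0.0441 0.032 ]
 [0.5854 0.0362 0.032 ]]
eye far bar depth [array([0.5641, 0.0146, 0.033 ]), array([0.5755, 0.0393, 0.0334]), array([0.5625, 0.031 , 0.0307]), array([0.5787, 0.0234, 0.0309])]
post top [ 0.5498 -0.0183  0.027 ] [ 0.5504 -0.0186  0.027 ] lip [ 0.5527 -0.0116  0.032 ]
top px of eye [243.8846 163.9196] side [261.3015 180.7326]
bed-rel eye mm 90.33532098906636 -71.44751540734194
bed-rel eye mm -118.30954692814237 -70.50116002725507
bed-rel eye mm 90.59586235730033 20.50041436919413
bed-rel eye mm 0.0 0.0
bed-rel eye mm 14.324897770426348 -9.81449122581306
bed-rel eye mm 14.996513480331974 9.53106811576774
bed-rel eye mm -15.048867314566003 -9.093524625422681
bed-rel eye mm -14.83960603285336 10.266627631323567
```

Call:
drive_tool(plan=[[0.0342, 0.0337, 0, 0, 0, 0, 1], [0.0342, 0.0337, 0, 0, 0, 0, 1], [0.0342, 0.0337, 0, 0, 0, 0, 1], [0.0342, 0.0337, 0, 0, 0, 0, 1], [0.0342, 0.0337, 0, 0, 0, 0, 1], [0, 0, 0.0178, 0, 0, -8.4, 1], [0, 0, 0.0178, 0, 0, -8.4, 1], [0, 0, 0.0178, 0, 0, -8.4, 1], [0, 0, 0.0178, 0, 0, -8.4, 1], [0, 0, 0.0178, 0, 0, -8.4, 1]])

```text
t: 3.65
tcp_pos: [0.4799, 0.2529, 0.159]
tool_rot: [-0.152, 0.988, 0.0, 0.0]
force: [-0.4, 0.4, 0.5]
finger_gap: 1.002
gripper_force: 0.0
```

Call:
drive_tool(plan=[[0, 0, 0, 0, 0, 0, 1], [0, 0, 0, 0, 0, 0, 1], [0, 0, 0, 0, 0, 0, 1]])

```text
t: 3.95
tcp_pos: [0.4812, 0.2521, 0.1604]
tool_rot: [-0.147, 0.989, 0.0, 0.001]
force: [-0.6, -0.0, -0.1]
finger_gap: 1.001
gripper_force: 0.0
```

```bash
cat > g.py <<'E'
from h import *
import pickle
np.set_printoptions(precision=4,suppress=True)
s=manip.sense();q=R.from_quat(s["tool_rot"]);M=q.as_matrix()
print(s["t"],s["tcp_pos"],"yaz",np.degrees(np.arctan2(M[1,1],M[0,1])),"z",M[:,2],"F",s["force"],"q",s["q"])
T=np.array([.4803,.2523,.075]);print("tool delta",M.T@(T-s["tcp_pos"]))
w2=pickle.load(open("w2.pkl","rb"));w=pickle.load(open("w3.pkl","rb"))
print("tri stand corner",tri([(w2,253.5,193.5),(w,428.5,50)]),"seated eye",tri([(w2,152/1.5,358/1.5),(w,364/1.5,165/1.5)]))
w4=snap("wrist");pickle.dump(w4,open("w4.pkl","wb"));cv2.imwrite("pics/w4.png",cv2.resize(w4["image"],None,fx=1.5,fy=1.5)[:,:,::-1])
E
python3 g.py
```

```text
3.95 [0.4812 0.2521 0.1604] yaz 106.8577125817488 z [ 0.0019  0.0006 -1.    ] F [-0.6278 -0.0158 -0.1045] q [ 0.2767  0.5365  1.7207  0.      0.8823 -1.5883]
tool delta [0.001  0.0005 0.0854]
tri stand corner [0.5309 0.2214 0.0442] seated eye [0.5098 0.0366 0.0285]
```

View pics/w4.png

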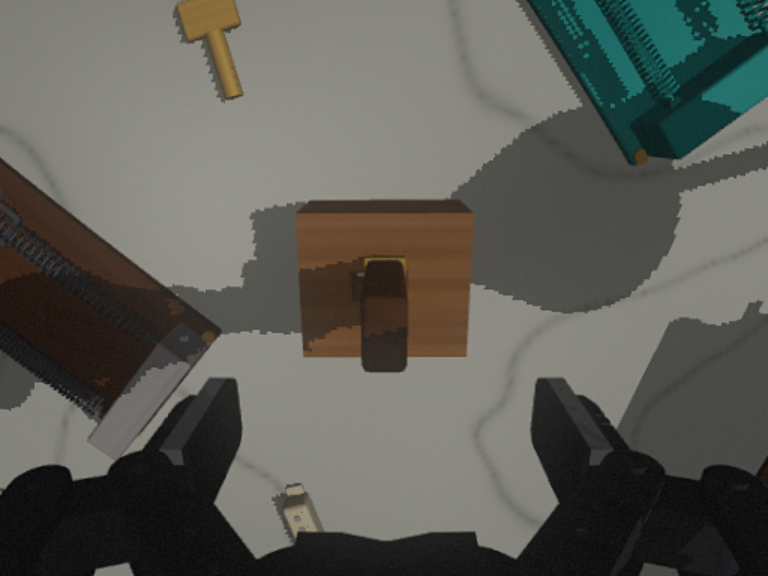

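In w4 the slot's open end shows at (357,285), left of the collar. So the toe points along tool −y (azimuth −73°). The handle sits between the fingers at (385,315). Descending to grip.

Call:
drive_tool(plan=[[0.001, 0.0005, 0.02, 0, 0, 0, 1], [0, 0, 0.02, 0, 0, 0, 1], [0, 0, 0.02, 0, 0, 0, 1], [0, 0, 0.015, 0, 0, 0, 1], [0, 0, 0.01, 0, 0, 0, 1], [0, 0, 0, 0, 0, 0, 1], [0, 0, 0, 0, 0, 0, 0.3], [0, 0, 0, 0, 0, 0, 0], [0, 0, 0, 0, 0, 0, -1], [0, 0, 0, 0, 0, 0, -1]], newtons=90)

```text
t: 5.0
tcp_pos: [0.4801, 0.2516, 0.0749]
tool_rot: [-0.147, 0.989, 0.0, 0.001]
force: [1.1, -0.2, -0.5]
finger_gap: 0.326
gripper_force: 0.0
```

Call:
drive_tool(plan=[[0, 0, 0, 0, 0, 0, -1], [0, 0, 0, 0, 0, 0, -1], [0, 0, 0, 0, 0, 0, -1], [0, 0, 0, 0, 0, 0, -1]])

```text
t: 5.4
tcp_pos: [0.4801, 0.2516, 0.0749]
tool_rot: [-0.147, 0.989, 0.0, 0.001]
force: [-0.8, 0.3, 5.5]
finger_gap: 0.201
gripper_force: 87.9
```

```bash
cat > s.py <<'E'
from h import *
np.set_printoptions(precision=4,suppress=True)
s=manip.sense();M=R.from_quat(s["tool_rot"]).as_matrix()
print(s["t"],s["tcp_pos"],"yaz",np.degrees(np.arctan2(M[1,1],M[0,1])),"z",M[:,2],"Ftool",M.T@s["force"],"T",s["ft_torque"],"gap",s["finger_gap"],s["gripper_force"])
E
python3 s.py
```

```text
5.4 [0.4801 0.2516 0.0749] yaz 106.91124465646628 z [ 0.001   0.0003 -1.    ] Ftool [ 0.7075  0.5393 -5.4538] T [-0.0201  0.1115 -0.0369] gap 0.20062444944203991 87.90577054023743
```

Call:
drive_tool(plan=[[0, 0, -0.01, 0, 0, 0, -1], [0, 0, -0.02, 0, 0, 0, -1], [0, 0, -0.02, 0, 0, 0, -1], [0, 0, -0.02, 0, 0, 0, -1], [0, 0, 0, 0, 0, 8.16, -1], [0, 0, 0, 0, 0, 8.16, -1], [0, 0, 0, 0, 0, 8.16, -1], [0, 0, 0, 0, 0, 8.16, -1], [0, 0, 0, 0, 0, 8.16, -1], [0, 0, 0, 0, 0, 0, -1]])

```text
t: 6.4
tcp_pos: [0.4795, 0.2514, 0.1444]
tool_rot: [0.207, 0.978, -0.0, -0.0]
force: [-0.7, -0.2, -0.8]
finger_gap: 0.201
gripper_force: 87.6
```

Call:
drive_tool(plan=[[-0.0217, -0.0208, 0, 0, 0, 0, -1], [-0.0217, -0.0208, 0, 0, 0, 0, -1], [-0.0217, -0.0208, 0, 0, 0, 0, -1], [-0.0217, -0.0208, 0, 0, 0, 0, -1], [-0.0217, -0.0208, 0, 0, 0, 0, -1], [-0.0217, -0.0208, 0, 0, 0, 0, -1], [-0.0217, -0.0208, 0, 0, 0, 0, -1], [-0.0217, -0.0208, 0, 0, 0, 0, -1], [0, 0, 0, 0, 0, 0, -1], [0, 0, 0, 0, 0, 0, -1]])

```text
t: 7.4
tcp_pos: [0.5709, 0.0285, 0.1442]
tool_rot: [0.207, 0.978, 0.0, -0.001]
force: [0.1, 1.0, -0.4]
finger_gap: 0.203
gripper_force: 88.0
```

```bash
cat >> s.py <<'E'
yaw=np.radians(-113.9);ex=np.array([np.cos(yaw),np.sin(yaw),0]);ey=np.array([-ex[1],ex[0],0]);E0=np.array([.5703,.0262,0])
r=s["tcp_pos"]-E0;print("axis rel eye (bed mm)",1e3*r@ex,1e3*r@ey,"foot z",1e3*(s["tcp_pos"][2]-.067),"F bed",s["force"]@ex,s["force"]@ey,s["force"][2])
E
python3 s.py
python3 - <<'E'
from h import *
import pickle
w=snap("wrist");b=snap("side");pickle.dump((w,b),open("wb.pkl","wb"))
A=cv2.resize(w["image"][60:270,130:400],(400,311));g=lambda i:np.clip((i/255.)**.6*255,0,255).astype(np.uint8)
B=cv2.resize(b["image"][110:230,200:330],(390,360),interpolation=cv2.INTER_CUBIC)
o=np.zeros((360,790,3),np.uint8);o[:311,:400]=g(A);o[:360,400:]=g(B);cv2.imwrite("pics/over.png",o[:,:,::-1])
E
```

```text
7.4 [0.5709 0.0285 0.1442] yaz 66.13885002681252 z [-0.0009  0.0005 -1.    ] Ftool [0.306  1.0017 0.4115] T [ 0.0035 -0.0274 -0.0019] gap 0.20333157339454877 87.97110915184021
axis rel eye (bed mm) -2.3742753638296765 -0.4210070419905086 foot z 77.15390742613567 F bed -1.001538834983867 -0.30709982412157255 -0.4111156567486336
```

View pics/over.png

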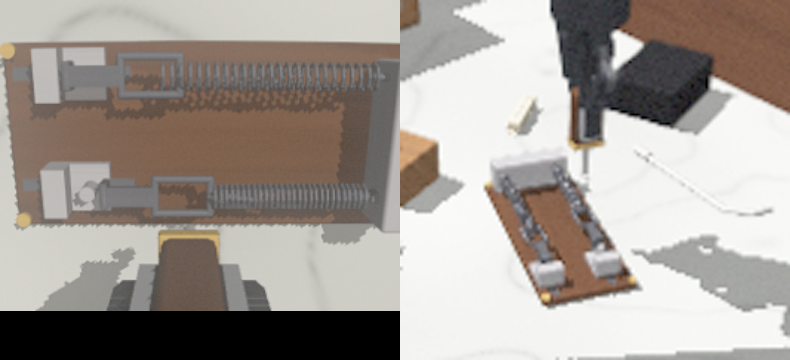

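The picture shows the puller held vertical, over the loose spring's row. The eye is at (183,196) in the left panel, the free post at (86,199) and the collar at (190,236). I'll refine eye and post from two wrist places.

```bash
cat > k.py <<'E'
from h import *
import pickle
np.set_printoptions(precision=4,suppress=True)
w,b=pickle.load(open("wb.pkl","rb"));w3=pickle.load(open("w3.pkl","rb"))
k=270/400;c=lambda x,y:(130+x*k,60+y*k)
yaw=np.radians(-113.9);ex=np.array([np.cos(yaw),np.sin(yaw),0]);ey=np.array([-ex[1],ex[0],0]);E0=np.array([.5703,.0262,0])
f=lambda p:np.array([1e3*(p-E0)@ex,1e3*(p-E0)@ey,1e3*p[2]])
print("eye plane",f(onz(w,*c(183,196),.032)),"tri",f(tri([(w,*c(183,196)),(w3,259.0,167.4)])))
print("far bar inner",f(onz(w,*c(159,196),.032)),"near inner",f(onz(w,*c(208,196),.032)))
print("post top c",f(onz(w,*c(86.5,199),.027)),dep(w,*c(86,199))[2],"lip",f(onz(w,*c(105,197),.032)))
print("collar L,R",f(onz(w,*c(159.5,236),.123)),f(onz(w,*c(220.5,236),.123)),f(dep(w,*c(190,236))))
r=cv2.resize(w["image"][170:215,165:290],None,fx=6,fy=6,interpolation=cv2.INTER_CUBIC)
cv2.imwrite("pics/over2.png",np.clip((r/255.)**.6*255,0,255).astype(np.uint8)[:,:,::-1])
E
python3 k.py
```

```text
eye plane [-0.0419 -0.9204 32.    ] tri [-0.1896  0.4592 27.6919]
far bar inner [12.0128 -0.9196 32.    ] near inner [-12.5963  -0.921   32.    ]
post top c [49.7542  2.2663 27.    ] 0.026843343203012876 lip [39.2474 -0.3895 32.    ]
collar L,R [  6.5684 -15.9229 123.    ] [-12.9866 -15.9222 123.    ] [ -3.2061 -16.1434 123.5376]
```

View pics/over2.png

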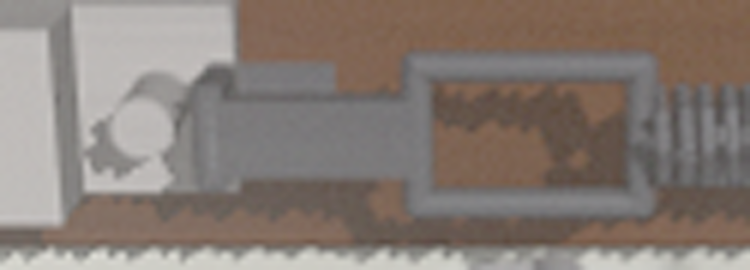

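The enlarged view shows the post top at (143,131), the lip's edge near (193,130) and the eye centred at (531,134). The puller lines up, so I'll lower the toe through the eye.

Call:
drive_tool(plan=[[0, 0, 0.02, 0, 0, 0, -1], [0, 0, 0.015, 0, 0, 0, -1], [0, 0, 0.008, 0, 0, 0, -1], [0, 0, 0.004, 0, 0, 0, -1], [0, 0, 0.004, 0, 0, 0, -1], [0, 0, 0.004, 0, 0, 0, -1], [0, 0, 0.004, 0, 0, 0, -1], [0, 0, 0.003, 0, 0, 0, -1], [0, 0, 0, 0, 0, 0, -1], [0, 0, 0, 0, 0, 0, -1]])

```text
t: 8.5
tcp_pos: [0.5712, 0.029, 0.0823]
tool_rot: [0.207, 0.978, -0.0, 0.0]
force: [-0.1, -0.3, -0.8]
finger_gap: 0.198
gripper_force: 88.0
```

```bash
python3 s.py
python3 - <<'E'
from h import *
import pickle
w=pickle.load(open("wb.pkl","rb"))[0];exec("yaw=np.radians(-113.9);ex=np.array([np.cos(yaw),np.sin(yaw),0]);E0=np.array([.5703,.0262,0])")
for n,u,z in [("post c",143,.027),("post near edge",174,.027),("lip",193,.030),("lip",190,.022),("shoulder",72,.027)]: print(n,1e3*(onz(w,165+u/6,170+131/6,z)-E0)@ex)
E
```

```text
8.5 [0.5712 0.029  0.0823] yaz 66.10924396918638 z [ 0. -0. -1.] Ftool [ 0.0138 -0.2908  0.7507] T [0.0011 0.0029 0.0401] gap 0.1977675844066556 87.95960783958435
axis rel eye (bed mm) -2.8972475076598982 -0.3303164745406995 foot z 15.32813287632534 F bed 0.2908208338571602 -0.01372516388473462 -0.750733853418668
post c 49.292114628047976
post near edge 45.33191051174081
lip 42.35233455252406
lip 44.22366828762493
shoulder 58.38767358935611
```

Call:
drive_tool(plan=[[0, -0.004, 0, 0, 0, 0, -1], [0, -0.004, 0, 0, 0, 0, -1], [0, -0.002, 0, 0, 0, 0, -1], [0, -0.001, 0, 0, 0, 0, -1], [0, -0.001, 0, 0, 0, 0, -1], [0, -0.001, 0, 0, 0, 0, -1], [0, 0, 0, 0, 0, 0, -1], [0, 0, 0, 0, 0, 0, -1]])

```text
t: 9.3
tcp_pos: [0.566, 0.0174, 0.0824]
tool_rot: [0.207, 0.978, 0.0, 0.0]
force: [0.6, 0.4, -0.6]
finger_gap: 0.201
gripper_force: 87.9
```

```bash
python3 s.py
```

```text
9.3 [0.566  0.0174 0.0824] yaz 66.11437389485303 z [ 0.0004  0.0002 -1.    ] Ftool [-0.3463  0.6185  0.5536] T [ 0.2092 -0.0516 -0.0069] gap 0.20064999824739455 87.92293667793274
axis rel eye (bed mm) 9.821489725640081 -0.32659832418267454 foot z 15.358951536617635 F bed -0.6187270290914568 0.3462439613046544 -0.5532835817717094
```

Call:
drive_tool(plan=[[0, -0.001, 0, 0, 0, 0, -1], [0, 0, 0, 0, 0, 0, -1]])

```text
t: 9.5
tcp_pos: [0.5656, 0.0165, 0.0824]
tool_rot: [0.207, 0.978, 0.0, 0.0]
force: [0.2, 2.1, -1.6]
finger_gap: 0.202
gripper_force: 87.9
```

```bash
python3 s.py
```

```text
9.5 [0.5656 0.0165 0.0824] yaz 66.10465127892145 z [ 0.0005  0.0004 -1.    ] Ftool [0.6493 2.0273 1.6206] T [ 0.426  -0.1976 -0.0124] gap 0.20234339025284437 87.91665315628052
axis rel eye (bed mm) 10.75410299098541 -0.3313067610179075 foot z 15.368213277606527 F bed -2.028096040753154 -0.648925360402537 -1.6197136748216128
```

Call:
drive_tool(plan=[[0, -0.001, 0, 0, 0, 0, -1], [0, 0, 0, 0, 0, 0, -1]])

```text
t: 9.7
tcp_pos: [0.5651, 0.0155, 0.0823]
tool_rot: [0.207, 0.978, 0.0, 0.0]
force: [1.2, 2.1, -1.5]
finger_gap: 0.203
gripper_force: 87.9
```

```bash
python3 s.py
```

```text
9.7 [0.5651 0.0155 0.0823] yaz 66.1044912777616 z [ 0.0003  0.0003 -1.    ] Ftool [-0.1992  2.399   1.4692] T [ 0.5903 -0.2111  0.0136] gap 0.20331335750399532 87.92764663696289
axis rel eye (bed mm) 11.902645785735851 -0.35897382726427673 foot z 15.324094221250236 F bed -2.3995365204356385 0.19927825599029286 -1.4683057249195381
```

Call:
drive_tool(plan=[[0, -0.001, 0, 0, 0, 0, -1], [0, 0, 0, 0, 0, 0, -1]])

```text
t: 9.9
tcp_pos: [0.5647, 0.0145, 0.0823]
tool_rot: [0.207, 0.978, 0.0, 0.0]
force: [1.5, 3.2, -1.4]
finger_gap: 0.201
gripper_force: 87.9
```

```bash
python3 s.py
```

```text
9.9 [0.5647 0.0145 0.0823] yaz 66.1012347670724 z [ 0.0003  0.0002 -1.    ] Ftool [-0.0616  3.5786  1.3763] T [ 0.5419 -0.2132 -0.0095] gap 0.20117980855750664 87.93773889541626
axis rel eye (bed mm) 12.986578145243053 -0.34161959906669953 foot z 15.341823046142913 F bed -3.5789695827067 0.06175630386681229 -1.3752616554971486
```

Call:
drive_tool(plan=[[0, -0.001, 0, 0, 0, 0, -1], [0, 0, 0, 0, 0, 0, -1]])

```text
t: 10.1
tcp_pos: [0.5645, 0.0138, 0.0824]
tool_rot: [0.207, 0.978, 0.0, 0.0]
force: [1.6, 3.7, -0.9]
finger_gap: 0.198
gripper_force: 88.0
```

```bash
python3 s.py
```

```text
10.1 [0.5645 0.0138 0.0824] yaz 66.08369793582327 z [ 0.0006  0.0006 -1.    ] Ftool [0.0518 3.9998 0.8556] T [ 0.8808 -0.3532 -0.0061] gap 0.19824559501383213 87.98449873924255
axis rel eye (bed mm) 13.705703604756739 -0.3118036687500767 foot z 15.361385094410569 F bed -4.000489152521368 -0.05043628706231269 -0.8522749280894146
```

Call:
drive_tool(plan=[[0, -0.0007, 0, 0, 0, 0, -1], [0, 0, 0, 0, 0, 0, -1], [0, 0, 0, 0, 0, 0, -1]])

```text
t: 10.4
tcp_pos: [0.5644, 0.0136, 0.0824]
tool_rot: [0.207, 0.978, 0.001, 0.0]
force: [2.3, 5.4, -1.9]
finger_gap: 0.198
gripper_force: 88.0
```

```bash
python3 s.py
```

```text
10.4 [0.5644 0.0136 0.0824] yaz 66.07674480216102 z [ 0.0011  0.0011 -1.    ] Ftool [0.1098 5.8407 1.9275] T [ 1.2428 -0.4624  0.0491] gap 0.19847572332777594 87.99861431121826
axis rel eye (bed mm) 13.928312879234259 -0.29911584333301744 foot z 15.415087372400354 F bed -5.843653515490626 -0.10632620391677088 -1.9188979491628229
```

The lip strikes the post at about 13.4 mm, which agrees with the pictures (gap about 3 mm). I'll back off 2 mm and lift.

Call:
drive_tool(plan=[[0, 0.002, 0, 0, 0, 0, -1], [0, 0, 0, 0, 0, 0, -1], [0, 0, -0.003, 0, 0, 0, -1], [0, 0, -0.003, 0, 0, 0, -1], [0, 0, -0.003, 0, 0, 0, -1], [0, 0, -0.003, 0, 0, 0, -1], [0, 0, -0.003, 0, 0, 0, -1], [0, 0, -0.0025, 0, 0, 0, -1], [0, 0, 0, 0, 0, 0, -1], [0, 0, 0, 0, 0, 0, -1]])

```text
t: 11.4
tcp_pos: [0.5647, 0.0147, 0.0999]
tool_rot: [0.207, 0.978, 0.0, 0.0]
force: [0.9, 2.7, -2.7]
finger_gap: 0.2
gripper_force: 88.0
```

```bash
python3 s.py
```

```text
11.4 [0.5647 0.0147 0.0999] yaz 66.116965000704 z [ 0.  0. -1.] Ftool [0.2822 2.7915 2.6537] T [ 0.6049 -0.2821 -0.0063] gap 0.1996166930834897 87.98417329788208
axis rel eye (bed mm) 12.737741784116347 -0.45742988475700436 foot z 32.86740821481538 F bed -2.791522638967337 -0.2830405553830228 -2.6536087095367673
```

Call:
drive_tool(plan=[[0, -0.0015, 0, 0, 0, 0, -1], [0, -0.0015, 0, 0, 0, 0, -1], [0, -0.0015, 0, 0, 0, 0, -1], [0, -0.0015, 0, 0, 0, 0, -1], [0, 0, 0, 0, 0, 0, -1]])

```text
t: 11.9
tcp_pos: [0.5624, 0.0093, 0.0998]
tool_rot: [0.207, 0.978, 0.0, 0.0]
force: [2.6, 4.3, -3.1]
finger_gap: 0.196
gripper_force: 87.8
```

```bash
python3 s.py
```

```text
11.9 [0.5624 0.0093 0.0998] yaz 66.08456599341461 z [ 0.0003  0.0004 -1.    ] Ftool [-0.603   4.9666  3.0585] T [ 0.9745 -0.4202 -0.0021] gap 0.19558105716204147 87.8092110157013
axis rel eye (bed mm) 18.692856602306673 -0.3553742540795503 foot z 32.81424398272689 F bed -4.967941422900552 0.6045341318554002 -3.0560282149953943
```

Call:
drive_tool(plan=[[0, -0.0015, 0, 0, 0, 0, -1], [0, -0.0015, 0, 0, 0, 0, -1], [0, -0.0015, 0, 0, 0, 0, -1], [0, -0.0015, 0, 0, 0, 0, -1], [0, -0.001, 0, 0, 0, 0, -1], [0, 0, 0, 0, 0, 0, -1], [0, 0, 0, 0, 0, 0, -1]])

```text
t: 12.6
tcp_pos: [0.56, 0.0036, 0.0999]
tool_rot: [0.207, 0.978, 0.001, 0.001]
force: [2.5, 6.4, -3.6]
finger_gap: 0.193
gripper_force: 87.9
```

```bash
python3 s.py
```

```text
12.6 [0.56   0.0036 0.0999] yaz 66.06872846980289 z [ 0.0013  0.0013 -1.    ] Ftool [0.3304 6.8658 3.5645] T [ 1.4305 -0.6373  0.0014] gap 0.19348722999473178 87.85840272903442
axis rel eye (bed mm) 24.871731004278207 -0.23045365437095972 foot z 32.91789724216555 F bed -6.872013056898065 -0.32423404277970136 -3.553005888051433
```

```bash
cat > z.py <<'E'
from h import *
np.set_printoptions(precision=1,suppress=True,linewidth=200)
w=snap("wrist");s=manip.sense()
yaw=np.radians(-113.9);ex=np.array([np.cos(yaw),np.sin(yaw),0]);ey=np.array([-ex[1],ex[0],0]);E0=np.array([.5703,.0262,0])
vv,uu=np.mgrid[100:330,60:330];K=np.array([[w["f"],0,w["cx"]],[0,w["f"],w["cy"]],[0,0,1.]])
p=cv2.undistortPointsIter(np.stack([uu.ravel(),vv.ravel()],1)[:,None].astype(float),K,np.array([w["k1"],0,0,0,0.]),None,None,(3,50,1e-10))[:,0]
d=np.c_[p[:,0],-p[:,1],-np.ones(len(p))]*w["z_map"][100:330,60:330].ravel()[:,None]
P=d@w["E"][:3,:3].T+w["E"][:3,3];Q=np.c_[(P-E0)@ex,(P-E0)@ey,P[:,2]]*1e3
for lo,hi in [(-6,-2),(-3,3)]:
    m=(Q[:,1]>lo)&(Q[:,1]<hi)&(Q[:,2]<60)
    print("y",lo,hi,[(x,round(float(Q[m&(abs(Q[:,0]-x)<.75)][:,2].max(initial=0)),1)) for x in range(16,76,2)])
for n in ["lip fine"]:
    m=(abs(Q[:,1])<5)&(Q[:,2]<60)&(Q[:,0]>44)&(Q[:,0]<68)&(Q[:,2]>24)
    q=Q[m];q=q[np.argsort(q[:,0])];print(q[::max(1,len(q)//40)][:, [0,2]].tolist().__repr__()[:10] and "\n".join("%.1f %.1f %.1f"%tuple(r) for r in q[::max(1,len(q)//30)]))
E
python3 z.py
```

```text
y -6 -2 [(16, 8.5), (18, 8.9), (20, 8.8), (22, 38.0), (24, 38.5), (26, 37.9), (28, 42.9), (30, 42.5), (32, 43.1), (34, 43.1), (36, 43.6), (38, 43.2), (40, 43.8), (42, 44.6), (44, 43.8), (46, 44.6), (48, 44.4), (50, 44.1), (52, 44.9), (54, 45.8), (56, 44.4), (58, 14.7), (60, 17.1), (62, 27.4), (64, 27.8), (66, 27.7), (68, 28.0), (70, 27.7), (72, 28.1), (74, 0.0)]
y -3 3 [(16, 8.6), (18, 8.9), (20, 9.5), (22, 38.0), (24, 38.5), (26, 37.9), (28, 9.1), (30, 9.0), (32, 9.5), (34, 9.2), (36, 42.2), (38, 43.7), (40, 43.8), (42, 44.4), (44, 44.2), (46, 44.8), (48, 44.2), (50, 44.6), (52, 45.0), (54, 45.5), (56, 44.7), (58, 14.6), (60, 23.7), (62, 27.8), (64, 27.8), (66, 27.9), (68, 27.8), (70, 27.7), (72, 27.7), (74, 0.0)]
44.0 1.0 43.2
44.7 3.4 43.5
45.3 2.7 42.2
46.1 -0.8 26.1
46.7 -4.8 43.5
47.2 -4.4 39.2
47.6 0.5 42.8
48.1 1.3 43.9
48.6 -0.5 43.6
49.2 -3.3 42.9
49.7 -1.5 44.6
50.0 3.5 43.3
50.5 0.4 43.1
51.0 4.1 44.8
51.6 -4.4 42.4
52.0 -0.4 45.0
52.6 -4.5 39.3
53.1 -2.1 26.0
53.6 3.5 43.2
54.3 -4.2 43.6
55.1 -2.1 42.9
55.8 1.0 43.3
56.8 -4.0 43.1
61.2 -4.3 26.5
62.1 -1.5 26.0
62.9 4.4 26.8
63.7 -0.8 27.8
64.7 3.5 27.4
65.7 -3.7 26.4
66.6 -0.3 26.4
67.4 5.0 27.1
```

Call:
drive_tool(plan=[[0, -0.001, 0, 0, 0, 0, -1], [0, -0.0008, 0, 0, 0, 0, -1], [0, 0, 0, 0, 0, 0, -1], [0, 0, 0, 0, 0, 0, -1]])

```text
t: 13.05
tcp_pos: [0.5594, 0.0021, 0.0999]
tool_rot: [0.207, 0.978, 0.001, 0.001]
force: [2.5, 8.0, -3.3]
finger_gap: 0.196
gripper_force: 87.9
```

```bash
python3 s.py; python3 z.py | sed -n 2p | cut -c 250-
```

```text
13.05 [0.5594 0.0021 0.0999] yaz 66.06255607591541 z [ 0.0016  0.0015 -1.    ] Ftool [0.9947 8.3377 3.3291] T [ 1.5427 -0.6838 -0.0204] gap 0.19580101128768343 87.87208557128906
axis rel eye (bed mm) 26.49198741330013 -0.18753638650493604 foot z 32.949717271004445 F bed -8.34501887246451 -0.9865756914969382 -3.3131750745317357
), (58, 44.9), (60, 14.7), (62, 29.2), (64, 27.4), (66, 28.0), (68, 28.1), (70, 28.5), (72, 28.0), (74, 0.0)]
```

Call:
drive_tool(plan=[[0, 0, 0.002, 0, 0, 0, -1], [0, 0, 0.002, 0, 0, 0, -1], [0, 0, 0.002, 0, 0, 0, -1], [0, 0, 0.002, 0, 0, 0, -1], [0, 0, 0.002, 0, 0, 0, -1], [0, 0, 0.002, 0, 0, 0, -1], [0, 0, 0, 0, 0, 0, -1], [0, 0, 0, 0, 0, 0, -1]])

```text
t: 13.9
tcp_pos: [0.5599, 0.0019, 0.0884]
tool_rot: [0.207, 0.978, 0.001, 0.001]
force: [2.7, 6.4, -0.2]
finger_gap: 0.199
gripper_force: 88.1
```

```bash
python3 s.py; python3 z.py | sed -n 2p | cut -c 60-
```

```text
13.9 [0.5599 0.0019 0.0884] yaz 66.07111866137583 z [ 0.0027  0.0011 -1.    ] Ftool [0.1114 6.9896 0.2249] T [ 1.5385 -0.6181  0.0635] gap 0.19886960504511794 88.14827084541321
axis rel eye (bed mm) 26.410201754735336 0.31410793313172264 foot z 21.412712047757314 F bed -6.990120611452428 -0.10738072126034982 -0.21077567817614581
.5), (26, 26.6), (28, 25.1), (30, 0.0), (32, 8.5), (34, 9.0), (36, 9.6), (38, 32.8), (40, 32.5), (42, 32.9), (44, 32.5), (46, 32.8), (48, 32.7), (50, 32.5), (52, 32.1), (54, 32.6), (56, 32.6), (58, 32.4), (60, 14.1), (62, 28.1), (64, 27.6), (66, 27.3), (68, 28.1), (70, 27.9), (72, 27.7), (74, 0.0)]
```

The depth profile shows the nose level at 32.5 mm, with its end at 59 mm, down in the groove. I'll clear the toe downwards, then ease back.

Call:
drive_tool(plan=[[0, 0, 0.002, 0, 0, 0, -1], [0, 0, 0.002, 0, 0, 0, -1], [0, 0, 0.0015, 0, 0, 0, -1], [0, 0.001, 0, 0, 0, 0, -1], [0, 0.001, 0, 0, 0, 0, -1], [0, 0.001, 0, 0, 0, 0, -1], [0, 0.001, 0, 0, 0, 0, -1], [0, 0.001, 0, 0, 0, 0, -1], [0, 0, 0, 0, 0, 0, -1], [0, 0, 0, 0, 0, 0, -1]])

```text
t: 14.95
tcp_pos: [0.5603, 0.0055, 0.082]
tool_rot: [0.207, 0.978, -0.0, -0.001]
force: [-0.1, -0.4, -1.0]
finger_gap: 0.2
gripper_force: 88.3
```

```bash
python3 s.py; python3 z.py | sed -n 2p | cut -c 30-
```

```text
14.95 [0.5603 0.0055 0.082 ] yaz 66.11956742989956 z [-0.0012 -0.0002 -1.    ] Ftool [-0.0548 -0.3794  0.9755] T [ 0.0172 -0.0063  0.0024] gap 0.19960706200467698 88.33705544471741
axis rel eye (bed mm) 22.945846840045725 -0.7850423830657586 foot z 15.039454777909246 F bed 0.37999121503256755 0.05391683724280909 -0.9753354816133785
 (20, 7.2), (22, 7.9), (24, 7.6), (26, 8.3), (28, 8.6), (30, 8.6), (32, 8.7), (34, 31.5), (36, 32.3), (38, 32.1), (40, 32.2), (42, 32.1), (44, 32.3), (46, 32.6), (48, 32.1), (50, 32.2), (52, 32.7), (54, 31.9), (56, 32.2), (58, 30.9), (60, 14.7), (62, 27.8), (64, 27.5), (66, 28.3), (68, 27.5), (70, 28.1), (72, 27.9), (74, 0.0)]
```

The post now holds the spring: wrist force is zero, the nose is level and its end is at 58 mm. I'll back the toe out from under the bar and lift off.

Call:
drive_tool(plan=[[0, 0.003, 0, 0, 0, 0, -1], [0, 0.003, 0, 0, 0, 0, -1], [0, 0.003, 0, 0, 0, 0, -1], [0, 0, 0, 0, 0, 0, -1], [0, 0, -0.003, 0, 0, 0, -1], [0, 0, -0.004, 0, 0, 0, -1], [0, 0, -0.004, 0, 0, 0, -1], [0, 0, 0, 0, 0, 0, -1]])

```text
t: 15.8
tcp_pos: [0.5649, 0.0138, 0.0941]
tool_rot: [0.207, 0.978, 0.0, 0.001]
force: [0.6, 0.0, -1.2]
finger_gap: 0.202
gripper_force: 88.4
```

```bash
python3 s.py; python3 z.py | sed -n 2p | cut -c 30-
```

```text
15.8 [0.5649 0.0138 0.0941] yaz 66.11018785300688 z [ 0.0016 -0.0003 -1.    ] Ftool [-0.5486  0.289   1.1607] T [-0.0278 -0.0289 -0.0029] gap 0.20182121855674928 88.35835933685303
axis rel eye (bed mm) 13.475040909874446 0.1179182432527911 foot z 27.129762735056932 F bed -0.28954422833113663 0.5503373058746726 -1.1597239737054497
), (20, 31.3), (22, 30.3), (24, 8.3), (26, 8.5), (28, 32.3), (30, 32.3), (32, 32.4), (34, 31.5), (36, 32.4), (38, 32.8), (40, 32.2), (42, 31.7), (44, 32.3), (46, 32.7), (48, 33.0), (50, 32.1), (52, 32.0), (54, 32.4), (56, 32.1), (58, 30.3), (60, 26.8), (62, 27.8), (64, 28.3), (66, 28.4), (68, 27.6), (70, 27.7), (72, 28.0), (74, 26.4)]
```

Call:
drive_tool(plan=[[0, 0, -0.016, 0, 0, 0, -1], [0, 0, -0.018, 0, 0, 0, -1], [0, 0, -0.018, 0, 0, 0, -1], [0.0248, 0.0261, 0, 0, 0, 0, -1], [0.0248, 0.0261, 0, 0, 0, 0, -1], [0.0248, 0.0261, 0, 0, 0, 0, -1], [0.0248, 0.0261, 0, 0, 0, 0, -1], [0.0248, 0.0261, 0, 0, 0, 0, -1], [0.0248, 0.0261, 0, 0, 0, 0, -1], [0.0248, 0.0261, 0, 0, 0, 0, -1]])

```text
t: 16.85
tcp_pos: [0.479, 0.2525, 0.1453]
tool_rot: [0.207, 0.978, -0.0, -0.0]
force: [0.6, -0.2, -1.0]
finger_gap: 0.198
gripper_force: 88.5
```

Call:
drive_tool(plan=[[0, 0, 0, 0, 0, -8.16, -1], [0, 0, 0, 0, 0, -8.16, -1], [0, 0, 0, 0, 0, -8.16, -1], [0, 0, 0, 0, 0, -8.16, -1], [0, 0, 0, 0, 0, -8.16, -1], [0, 0, 0, 0, 0, 0, -1], [0, 0, 0, 0, 0, 0, -1]])

```text
t: 17.55
tcp_pos: [0.4796, 0.2512, 0.1453]
tool_rot: [-0.146, 0.989, -0.0, -0.0]
force: [-0.5, -0.6, -0.8]
finger_gap: 0.197
gripper_force: 88.5
```

```bash
cat >> s.py <<'E'
print("to stand (tool)",M.T@(np.array([.4803,.2519,.0749])-s["tcp_pos"]))
E
python3 s.py
```

```text
17.55 [0.4796 0.2512 0.1453] yaz 106.74254815506355 z [-0.0002 -0.0001 -1.    ] Ftool [ 0.6035 -0.4376  0.8405] T [ 0.0239 -0.0393 -0.013 ] gap 0.19686334170294117 88.45348834991455
axis rel eye (bed mm) -168.99797061122834 -174.106214733544 foot z 78.28563835185464 F bed 0.7252158199565855 -0.17296237729079186 -0.8403530548231624
to stand (tool) [-0.0009  0.0004  0.0704]
```

Call:
drive_tool(plan=[[-0.0009, 0.0004, 0.015, 0, 0, 0, -1], [0, 0, 0.01, 0, 0, 0, -1], [0, 0, 0.007, 0, 0, 0, -1], [0, 0, 0.007, 0, 0, 0, -1], [0, 0, 0.007, 0, 0, 0, -1], [0, 0, 0, 0, 0, 0, -1]])

```text
t: 18.15
tcp_pos: [0.4798, 0.2518, 0.0983]
tool_rot: [-0.147, 0.989, -0.0, -0.001]
force: [-0.1, 0.8, -1.6]
finger_gap: 0.203
gripper_force: 88.5
```

```bash
python3 s.py
```

```text
18.15 [0.4798 0.2518 0.0983] yaz 106.89869886674477 z [-0.002  -0.0005 -1.    ] Ftool [-0.1856  0.7745  1.565 ] T [-0.0475  0.011  -0.0001] gap 0.2026088124705968 88.45353841781616
axis rel eye (bed mm) -169.57386468679672 -174.13093171738763 foot z 31.33035636904713 F bed -0.7055575123611901 -0.3679785109619221 -1.5653622911045
to stand (tool) [-0.0006 -0.      0.0234]
```

Call:
drive_tool(plan=[[0, 0, 0.007, 0, 0, 0, -1], [0, 0, 0.007, 0, 0, 0, -1], [0, 0, 0.004, 0, 0, 0, -1], [0, 0, 0.003, 0, 0, 0, -1], [0, 0, 0.002, 0, 0, 0, -1], [0, 0, 0, 0, 0, 0, -1], [0, 0, 0, 0, 0, 0, -1]])

```text
t: 18.85
tcp_pos: [0.4805, 0.252, 0.0764]
tool_rot: [-0.147, 0.989, 0.0, 0.0]
force: [-0.3, -0.6, -1.6]
finger_gap: 0.2
gripper_force: 88.5
```

```bash
python3 s.py
```

```text
18.85 [0.4805 0.252  0.0764] yaz 106.91686458420733 z [ 0.0002  0.     -1.    ] Ftool [ 0.4584 -0.5128  1.6061] T [-0.0507 -0.062  -0.0021] gap 0.20049157502107628 88.45355987548828
axis rel eye (bed mm) -170.06794969790997 -173.55906934709688 foot z 9.398770398925214 F bed 0.6874694249408846 -0.011413930044883206 -1.6062295340096864
to stand (tool) [ 0.0002 -0.      0.0015]
```

Not yet resting, so I'll lower 1.3 mm more, open slowly, then rise.

Call:
drive_tool(plan=[[0, 0, 0.0013, 0, 0, 0, -1], [0, 0, 0, 0, 0, 0, -1], [0, 0, 0, 0, 0, 0, 0], [0, 0, 0, 0, 0, 0, 0.5], [0, 0, 0, 0, 0, 0, 1], [0, 0, 0, 0, 0, 0, 1], [0, 0, 0, 0, 0, 0, 1], [0, 0, 0, 0, 0, 0, 1], [0, 0, 0, 0, 0, 0, 1]])

```text
t: 19.75
tcp_pos: [0.4804, 0.252, 0.075]
tool_rot: [-0.147, 0.989, 0.0, -0.0]
force: [0.0, 0.3, -0.2]
finger_gap: 1.002
gripper_force: 0.0
```

Call:
drive_tool(plan=[[0, 0, 0, 0, 0, 0, 1], [0, 0, -0.01, 0, 0, 0, 1], [0, 0, -0.02, 0, 0, 0, 1], [0, 0, -0.03, 0, 0, 0, 1], [0, 0, -0.03, 0, 0, 0, 1], [0, 0, -0.03, 0, 0, 0, 1], [0, 0, -0.03, 0, 0, 0, 1], [0, 0, 0, 0, 0, 0, 1], [0, 0, 0, 0, 0, 0, 1], [0, 0, 0, 0, 0, 0, 1]])

```text
t: 20.75
tcp_pos: [0.4795, 0.2517, 0.2243]
tool_rot: [-0.147, 0.989, -0.0, -0.001]
force: [-0.2, -0.1, -1.0]
finger_gap: 1.003
gripper_force: 0.0
```

```bash
cat > v.py <<'E'
from h import *
np.set_printoptions(precision=4,suppress=True)
w=snap("wrist");s=manip.sense();print(s["tcp_pos"],s["finger_gap"],s["force"])
def cloud(w,st=1):
    h,wd=w["z_map"].shape;vv,uu=np.mgrid[0:h:st,0:wd:st];K=np.array([[w["f"],0,w["cx"]],[0,w["f"],w["cy"]],[0,0,1.]])
    p=cv2.undistortPointsIter(np.stack([uu.ravel(),vv.ravel()],1)[:,None].astype(float),K,np.array([w["k1"],0,0,0,0.]),None,None,(3,50,1e-10))[:,0]
    z=w["z_map"][::st,::st].ravel();d=np.c_[p[:,0],-p[:,1],-np.ones(len(p))]*z[:,None]
    return (d@w["E"][:3,:3].T+w["E"][:3,3])[z>0]
P=cloud(w)
d=np.linalg.norm(P[:,:2]-[.4804,.2523],axis=1)
q=P[(d<.05)&(P[:,2]>.1)&(P[:,2]<.125)];print("handle top",len(q),np.median(q,0) if len(q) else "",q.min(0),q.max(0))
q=P[(d<.05)&(P[:,2]>.03)&(P[:,2]<.06)];print("stand/collar z pct",np.percentile(q[:,2],[5,50,95]))
yaw=np.radians(-113.9);ex=np.array([np.cos(yaw),np.sin(yaw),0]);ey=np.array([-ex[1],ex[0],0]);E0=np.array([.5703,.0262,0])
for n in ["wrist","top"]:
    C=P if n=="wrist" else cloud(snap("top"));Q=np.c_[(C-E0)@ex,(C-E0)@ey,C[:,2]]*1e3
    m=abs(Q[:,1])<4
    print(n,[(x,round(float(Q[m&(abs(Q[:,0]-x)<1.5)][:,2].max(initial=0)),1)) for x in range(16,76,3)])
E
python3 v.py
```

```text
[0.4794 0.2517 0.2239] 0.9956093996127283 [-0.0705 -0.7594 -1.1134]
handle top 985 [0.4792 0.2521 0.1095] [0.4639 0.2403 0.1002] [0.4975 0.265  0.1119]
stand/collar z pct [0.0463 0.0478 0.049 ]
wrist [(16, 8.6), (19, 8.0), (22, 8.1), (25, 8.1), (28, 32.0), (31, 31.2), (34, 29.8), (37, 9.8), (40, 15.3), (43, 14.6), (46, 14.3), (49, 0.0), (52, 0.0), (55, 0.0), (58, 0.0), (61, 0.0), (64, 0.0), (67, 0.0), (70, 0.0), (73, 0.0)]
top [(16, 11.4), (19, 8.6), (22, 9.3), (25, 11.0), (28, 0.0), (31, 32.2), (34, 33.8), (37, 33.8), (40, 30.0), (43, 33.4), (46, 32.5), (49, 33.9), (52, 32.8), (55, 32.8), (58, 33.5), (61, 15.7), (64, 28.1), (67, 30.7), (70, 27.7), (73, 28.2)]
```

The handle top is at 0.110 m, so the puller hangs fully down. The spring is level and stretched, with its nose in the groove. Handing in.

```bash
python3 -c "
from station import manip
print(manip.sign_off())"
```

```text
the job is handed in; nothing more can be done
None
```

I handed the job in after about 21 s of robot time: the hook is fully down in the groove with the post alone holding the spring, and the puller hangs upright in its stand. The last depth readings agreed, no verdict came back, and I didn't re-measure the other things on the counter.

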